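# Put a measured bush away under its cover

### The arm

A 7-joint arm with a two-finger parallel gripper is mounted at the origin on the work surface. World frame = base frame: x ahead of the robot, y to its left, z up, the work surface at z = 0. Lengths are in m, angles in rad, forces in N, time in s.
With the tool pointing down it reaches from about 0.4 to 0.75 m from the base axis. Payload 19.5 kg.
Tool frame: the origin (TCP) lies at the very end of the fingers, on their centre line; the grasp point (between the pads) lies 19 mm behind it (ctrl.grasp_offset is the distance from the TCP to the grasp point, in m); z points along the fingers, y is the line along which they close (so a half turn about z gives the same grasp; the last joint's range is limited). The gripper opens to 85 mm and grips with 20 to 120 N. Pads are 22 mm wide; open, the fingers measure 114 mm over their backs; the gripper's body (76 mm by 85 mm) begins 54 mm behind the grasp point. The pads swing forward as they close: fully open they stand 13 mm farther back than shut.
Start: joints at [-1.169, 0.707, -0.028, 1.485, 0.022, 0.951, -0.075], TCP at [0.247, 0.519, 0.231] pointing down, gripper open.
Joint ranges: [-2.71, 2.71], [-0.32, 2.16], [-1.57, 1.52], [0, 2.45], [-1.46, 4.6], [0, 2.02], [-2.83, 2.83]. Speed limits (rad/s): [1.89, 1.89, 2.57, 2.57, 3.01, 3.01, 3.01].

### API

Orientations are given as a 3x3 rotation matrix whose columns are the frame's x, y, z axes.
In Python, from station import ctrl gives the robot as it stands. The module is installed in compiled form; this text tells all that it offers.
- The arm moves only by the tool drive_tool, never from a script. Its argument "deltas" is a list of rows, each an object of numbers: "rx", "ry", "rz": the turn, a rotation vector about the tool's x, y, z normalised to -1 to 1, where 1 is 10 degrees; "x", "y", "z": the shift along the tool's x, y, z normalised to -1 to 1, where 1 is 30 mm; "fingers": the closure, from -1 (fully open) to 1 (shut). In form: [{"rx": .., "ry": .., "rz": .., "x": .., "y": .., "z": .., "fingers": ..}, ...]. A call has 1 to 10 rows; each row shifts and turns the commanded pose from where the row before left it, along the tool's axes as they then stand; what a row does not reach is not made up. A row lasts 1/8 s, in which the tool goes at most 62.5 mm and 10.7 degrees, less where a joint would pass 70% of its speed; a pose out of reach is approached as far as the arm can. A call with a number of a shift or a turn outside -1 to 1 is refused whole. A call with a gripper value outside its range is refused whole. The fingers move at their own pace and stop on an object; "grip_force" is the grip in N (left out, the last holds). Time passes only in rows, so rows that do not move let the fingers close. It gives the time, the measured TCP pose, the force, the opening and the grip force at its end, in the units of the state.
- ctrl.sense(): the state, without advancing time (a new reading comes with each control period).
- ctrl.grab_frame(name): name is "side" or "top" or "wrist"; returns (picture, depth): 420x560x3 uint8, red, green, blue; 420x560 float32, m along the optical axis (not along the pixel's ray), 0 where there is no reading.
- ctrl.get_calibration(name): a dict with "vertical_fov" (degrees; the focal length in pixels is half the picture's height over the tangent of half this angle, whatever the lens; pixels are square), "cx", "cy" (the principal point, pixels), "R" (3x3) and "t" (3): a world point X has camera coordinates R X + t; the wrist camera has in their place "tool_from_camera" (4x4, takes a point from camera to tool coordinates, whose origin is the TCP and whose axes are the flange's). Camera axes: x right, y down, z forward; pixel columns grow to the right and rows downward; lengths in m; the calibration is good to about 2 mm. A picture is of the moment at which its call begins: read the wrist's pose just before it. get_calibration takes no time and is no camera call.
- ctrl.finish_job(): hands the job in; it is judged then, once.
The state is a dict: "clock": time; "joint_positions": joint angles; "dq": joint speeds; "tau": joint torques, N m; "position": TCP position; "ee_rot": TCP orientation; "wrist_force": force on the tool from outside, world axes, zero at the start; "ft_torque": the same for the moment, N m; "finger_gap": opening from 0.0 (shut) to 1.0 (fully open); "grip_force": force on a finger pad.
Only numpy, scipy, OpenCV 4.12 (cv2) and the standard library are available. Lean on these libraries where they do the work, as an engineer would, in place of code of your own. Each camera call takes 0.05 s, during which the arm holds its last target. There are 200 camera calls.

### The job

The steel bush on the round measuring stage has been measured: first stand it upright on the floor of the wide pot. Then take the larger cover out of the rack, lay it flat on the dark mat with its knob up and let go, then pick it up again and set it on the wide pot, knob up, so that it sits fully home and level. Leave the wide pot upright where it stands, and leave the small pot, the smaller cover and the other things on the bench alone.

Things in the scene. Friction and masses are not known exactly. Their poses are not given: they have to be found in the camera images.
- bush: Dark steel flanged bush standing upright on the stage: foot flange 40 mm diameter x 8 mm, above it a plain body 28 mm diameter, 48 mm high in all, 200 g. Origin at the centre of its underside, z up its axis.
- stage: Fixed round measuring stage on a 140 mm square base; flat round glass top, 100 mm diameter, 50 mm above the bench. Origin on the bench under its middle. Two small thumbwheels stick out of the base at +x and -y, up to 36 mm beyond it and 31 mm high.
- pot: The wide pot: loose, open, straight-sided aluminium pot, outside diameter 94 mm, inside diameter 86 mm (4 mm wall), 65 mm high, inner floor 6 mm above the bench, 0.4 kg. Origin at the centre of its underside, z up.
- small_pot: The small pot, of the same make and height (65 mm) but 66 mm outside diameter; a bystander. Origin at the centre of its underside. The two pots stand in either order, one nearer the robot than the other.
- cover: Larger cover: aluminium disc 96 mm diameter (z 6 to 12 mm), below it a locating step 80 mm diameter x 6 mm (3 mm play in the wide pot's mouth), knob on top, 180 g. Origin: centre of the step's underside; z along the axis to the knob. Starts on edge in a rack slot, axis level, knob towards rack +x (away from the robot), centre 65 mm, top edge 113 mm up. Seated: origin 59 mm above the pot's.
- cover_knob (a point): Middle of the larger cover's knob: dark steel cylinder 24 mm diameter, 26 mm high (z 12 to 38 mm of the cover); this point is at z = 25 mm on the cover's axis.
- small_cover: The smaller cover, like the larger but 68 mm diameter, step 52 mm, knob 20 mm diameter; stands on edge in the other slot of the rack; a bystander.
- rack: Fixed cover rack: base 170 x 90 x 12 mm (x by y), two lengthwise steel bars on which the covers stand, and two slots at x = -45 mm and +45 mm of its frame, each between two pairs of thin uprights at y = -22 and +22 mm, whose tops are 64 mm above the bench. Origin on the bench under its middle.
- mat: Fixed dark rubber mat, 200 mm (x) by 210 mm (y), 3 mm thick, on the bench. Origin at the centre of its underside.
- mouse: Computer mouse, black, 60 mm across, 34 mm high; bystander.
- brush: Small cleaning brush, 150 mm long, lying flat; bystander.
- ring_gauge: Steel ring, 52 mm diameter, 18 mm high, lying flat; bystander.
- gauge_block: Flat steel block 35 x 30 x 9 mm; bystander.
- eyepiece: Black eyepiece standing upright, 44 mm diameter, 40 mm high; bystander.
- drop_bottle: Brown glass dropper bottle, 36 mm diameter, 75 mm high; bystander.
Not all that is in view belongs to the job. Leave any yellow look-alike of the bush alone.

How it is judged:
By the outcome, as a careful person would: the job done as asked, in the order asked, and still so for the second after the job is handed in, with the robot touching nothing.
It also fails if it takes over 72 s, if anything falls off the work surface, if the arm or the gripper's body presses on something with over 40 N, if the wrist force passes 120 N, or if a joint passes its speed limit or range.

## Working session

There is one attempt and no reset: what is moved stays moved. The work goes in short steps, Python scripts to look and compute and a tool call to move; the robot and the scene stay as the last step left them, time stands still between calls to the robot, and variables do not carry over. Pictures are saved under pics/ and viewed, at most 10 in all, crops included, and the job is handed in when it is done.

Besides the shell and the picture viewer there is one more tool, called after "Emit:" as a command line: name --argument value ..., lists and objects as JSON in quotes. drive_tool: Moves the arm, as the interface text tells. Its arguments: {"type":"object","properties":{"deltas":{"type":"array","items":{"type":"object","properties":{"rx":{"type":"number","minimum":-1,"maximum":1},"ry":{"type":"number","minimum":-1,"maximum":1},"rz":{"type":"number","minimum":-1,"maximum":1},"x":{"type":"number","minimum":-1,"maximum":1},"y":{"type":"number","minimum":-1,"maximum":1},"z":{"type":"number","minimum":-1,"maximum":1},"fingers":{"type":"number"}}}},"grip_force":{"type":"number"}},"required":["deltas"]}

```bash
mkdir -p pics
cat > h.py <<'E'
import numpy as np, cv2
from station import ctrl
def cam(name):
    s=ctrl.sense(); p,d=ctrl.grab_frame(name); c=ctrl.get_calibration(name)
    f=p.shape[0]/2/np.tan(np.radians(c["vertical_fov"])/2)
    if name=="wrist":
        T=np.array(c["tool_from_camera"]); R=np.array(s["ee_rot"])
        Rw=R@T[:3,:3]; o=R@T[:3,3]+np.array(s["position"])
    else:
        Rw=np.array(c["R"]).T; o=-Rw@np.array(c["t"])
    return p,d,dict(f=f,cx=c["cx"],cy=c["cy"],R=Rw,o=o)
def ray(k,u,v,z):
    d=k["R"]@np.array([(u-k["cx"])/k["f"],(v-k["cy"])/k["f"],1]); return k["o"]+d*(z-k["o"][2])/d[2]
def cloud(k,d):
    v,u=np.mgrid[:d.shape[0],:d.shape[1]]
    P=np.stack([(u-k["cx"])/k["f"]*d,(v-k["cy"])/k["f"]*d,d],-1)@k["R"].T+k["o"]
    P[d<=0]=np.nan; return P
def save(n,p): cv2.imwrite("pics/"+n+".png",p[...,::-1])
E
python3 - <<'E'
from h import *
for n in("top","side"):
    p,d,k=cam(n); save(n,p); np.savez(n+".npz",p=p,d=d,**k); print(n,k["o"].round(3),k["R"].round(2).tolist(),k["f"])
s=ctrl.sense(); print(s["position"],s["ee_rot"],s["wrist_force"],s["clock"],ctrl.grasp_offset)
print(ctrl.get_calibration("wrist"))
E
```

```text
top [ 0.3   -0.05   1.218] [[-0.01, -0.98, 0.19], [-1.0, 0.01, 0.02], [-0.02, -0.19, -0.98]] 402.11617002348976
side [ 0.191 -0.688  0.507] [[0.88, -0.25, 0.41], [-0.48, -0.43, 0.77], [-0.01, -0.87, -0.5]] 392.0822728739777
[0.24680028 0.51910052 0.23088676] [[-9.03121547e-01  4.29384837e-01 -3.63561123e-04]
 [ 4.29384988e-01  9.03121116e-01 -8.83764220e-04]
 [-5.11352289e-05 -9.54254198e-04 -9.99999543e-01]] [-0.7998238  -0.15957263 -0.18441639] 0.1 0.0187
{'vertical_fov': 62.31683422665598, 'cx': 279.7610512949519, 'cy': 203.8993973185465, 'tool_from_camera': array([[ 4.44339820e-04, -9.58397028e-01, -2.85438152e-01,
         7.15430486e-02],
       [ 9.99999570e-01,  6.58041398e-04, -6.52769401e-04,
         2.25611052e-04],
       [ 8.13442375e-04, -2.85437740e-01,  9.58396909e-01,
        -1.43321569e-01],
       [ 0.00000000e+00,  0.00000000e+00,  0.00000000e+00,
         1.00000000e+00]])}
```

View pics/top.png

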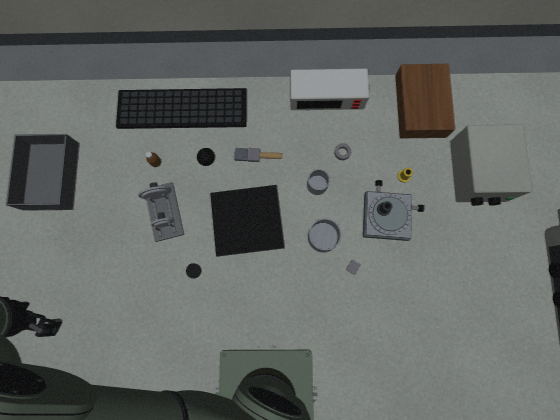

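View pics/side.png

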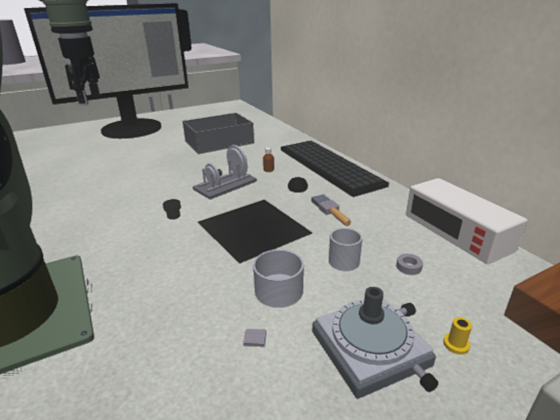

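Both views: the candidate for the bush is the dark flanged part on the stage (top 384,208; side 373,305). The look-alikes are the yellow bush (405,175), the black eyepiece (193,270) and the mouse (205,156), so I choose the dark one on the glass. The wide pot is at (323,236), nearer the robot, and the small pot at (318,181). The rack is at (161,210) with the larger cover in the far slot, and the mat is at (247,220).

Run:
```python
from h import *
def load(n):
    z=np.load(n+".npz"); k={q:z[q] for q in("f","cx","cy","R","o")}; return z["p"],z["d"],k,cloud(k,z["d"])
for n in("top","side"):
    p,d,k,P=load(n)
    def box(u0,u1,v0,v1,z0,z1,lab):
        Q=P[v0:v1,u0:u1].reshape(-1,3); Q=Q[(Q[:,2]>z0)&(Q[:,2]<z1)]
        if len(Q)>4:
            r=cv2.minAreaRect(Q[:,:2].astype(np.float32)*1000); print(n,lab,len(Q),"med",np.median(Q,0).round(4),"min",Q.min(0).round(3),"max",Q.max(0).round(3),"rect",np.round(r[0],1),np.round(r[1],1),round(r[2],1))
            return Q
    if n=="top":
        box(300,345,212,258,.055,.075,"potrim"); box(300,335,165,197,.055,.075,"smallrim")
        box(365,415,185,240,.04,.06,"stage"); box(370,405,190,225,.08,.12,"bush"); box(335,372,255,280,.005,.03,'block')
        box(135,190,175,245,.07,.14,"covers"); box(135,190,175,245,.008,.03,"rackbase")
        m=(p.max(2)<60).astype(np.uint8)[180:262,205:290]; m=cv2.morphologyEx(m,cv2.MORPH_OPEN,np.ones((3,3)))
        c=max(cv2.findContours(m,0,1)[0],key=cv2.contourArea); r=cv2.boxPoints(cv2.minAreaRect(c))+[205,180]
        q=np.array([ray(k,*a,.003) for a in r]); print("mat",q.round(3).tolist(),q.mean(0).round(3))
    else:
        box(250,308,245,308,.055,.075,"potrim"); box(355,390,280,325,.08,.12,"bush")
        box(195,260,140,190,.07,.14,"covers"); box(185,262,140,200,.008,.03,"rackbase"); box(310,440,290,360,.04,.06,"stage")
```

```text
top potrim 170 med [ 0.4592 -0.1752  0.0648] min [ 0.411 -0.222  0.056] max [ 0.505 -0.129  0.07 ] rect [ 457.6 -174.9] [92.5 92.5] 77.6
top smallrim 119 med [ 0.6222 -0.159   0.0648] min [ 0.589 -0.193  0.055] max [ 0.654 -0.13   0.071] rect [ 621.3 -161.1] [62.8 64.9] 86.0
top stage 1279 med [ 0.5134 -0.3715  0.0498] min [ 0.456 -0.435  0.04 ] max [ 0.584 -0.304  0.06 ] rect [ 518. -367.] [125.6 125. ] 85.0
top bush 96 med [ 0.5311 -0.3479  0.098 ] min [ 0.519 -0.363  0.08 ] max [ 0.546 -0.336  0.103] rect [ 532.3 -349.3] [26.5 27.7] 10.7
top block 147 med [ 0.3656 -0.2612  0.0092] min [ 0.33  -0.314  0.005] max [ 0.402 -0.209  0.016] rect [ 366.1 -261.4] [105.8  70.9] 89.6
top covers 327 med [0.5811 0.3149 0.0856] min [0.49  0.274 0.07 ] max [0.616 0.366 0.115] rect [552.7 320.7] [126.2  89.7] 2.5
top rackbase 1034 med [0.534  0.3007 0.0129] min [0.448 0.249 0.008] max [0.632 0.365 0.03 ] rect [540.2 311.8] [170.8  90.3] 14.3
mat [[0.599, 0.177, 0.003], [0.623, -0.035, 0.003], [0.426, -0.057, 0.003], [0.402, 0.148, 0.003]] [0.513 0.058 0.003]
side potrim 607 med [ 0.455  -0.1814  0.0623] min [ 0.411 -0.222  0.055] max [ 0.505 -0.127  0.068] rect [ 458.  -173.8] [94.5 92.1] 58.8
side bush 330 med [ 0.528  -0.3535  0.0973] min [ 0.518 -0.363  0.08 ] max [ 0.547 -0.336  0.101] rect [ 532.6 -349.4] [28.  28.2] 70.6
side covers 323 med [0.582  0.3084 0.085 ] min [0.491 0.277 0.07 ] max [0.617 0.367 0.113] rect [555.7 305.5] [123.6  91.5] 27.5
side rackbase 1077 med [0.5578 0.3145 0.0139] min [0.45  0.246 0.008] max [0.771 0.743 0.03 ] rect [610.9 469.4] [502.1 246.3] 76.0
side stage 3668 med [ 0.5113 -0.3785  0.0497] min [ 0.457 -0.43   0.04 ] max [ 0.582 -0.307  0.06 ] rect [ 518.6 -370. ] [119.6 122.4] 55.0
```

Emit:
drive_tool --deltas '[{"rz": 1, "fingers": -1}, {"rz": 1}, {"rz": 1}, {"rz": 1}, {"rz": 1}, {"rz": 1}, {"rz": 1}, {"rz": 1}, {"rz": 1}, {"rz": 1}]'

```text
validation failed for argument at $.de...
```

Emit:
drive_tool --deltas '[{"rz": 1}, {"rz": 1}, {"rz": 1}, {"rz": 1}, {}]'

```text
validation failed for argument at $.de...
```

Emit:
drive_tool --deltas '[{"rx": 0, "ry": 0, "rz": 1, "x": 0, "y": 0, "z": 0, "fingers": -1}, {"rx": 0, "ry": 0, "rz": 1, "x": 0, "y": 0, "z": 0, "fingers": -1}, {"rx": 0, "ry": 0, "rz": 1, "x": 0, "y": 0, "z": 0, "fingers": -1}, {"rx": 0, "ry": 0, "rz": 1, "x": 0, "y": 0, "z": 0, "fingers": -1}, {"rx": 0, "ry": 0, "rz": 1, "x": 0, "y": 0, "z": 0, "fingers": -1}, {"rx": 0, "ry": 0, "rz": 1, "x": 0, "y": 0, "z": 0, "fingers": -1}, {"rx": 0, "ry": 0, "rz": 1, "x": 0, "y": 0, "z": 0, "fingers": -1}, {"rx": 0, "ry": 0, "rz": 1, "x": 0, "y": 0, "z": 0, "fingers": -1}, {"rx": 0, "ry": 0, "rz": 1, "x": 0, "y": 0, "z": 0, "fingers": -1}, {"rx": 0, "ry": 0, "rz": 1, "x": 0, "y": 0, "z": 0, "fingers": -1}]' --grip_force 60

```text
clock: 1.35
position: [0.2468, 0.5192, 0.231]
ee_rot: [[0.584, 0.812, -0.0], [0.812, -0.584, -0.001], [-0.001, 0.0, -1.0]]
wrist_force: [-0.1, -0.1, -0.6]
finger_gap: 1.001
grip_force: 0.0
```

Emit:
drive_tool --deltas '[{"rx": 0, "ry": 0, "rz": 1, "x": 0, "y": 0, "z": 0, "fingers": -1}, {"rx": 0, "ry": 0, "rz": 1, "x": 0, "y": 0, "z": 0, "fingers": -1}, {"rx": 0, "ry": 0, "rz": 1, "x": 0, "y": 0, "z": 0, "fingers": -1}, {"rx": 0, "ry": 0, "rz": 1, "x": 0, "y": 0, "z": 0, "fingers": -1}, {"rx": 0, "ry": 0, "rz": 0, "x": 0.07, "y": 1, "z": 0, "fingers": -1}, {"rx": 0, "ry": 0, "rz": 0, "x": 0.07, "y": 1, "z": 0, "fingers": -1}, {"rx": 0, "ry": 0, "rz": 0, "x": 0.07, "y": 1, "z": 0, "fingers": -1}, {"rx": 0, "ry": 0, "rz": 0, "x": 0.07, "y": 1, "z": 0, "fingers": -1}, {"rx": 0, "ry": 0, "rz": 0, "x": 0.07, "y": 1, "z": 0, "fingers": -1}, {"rx": 0, "ry": 0, "rz": 0, "x": 0.07, "y": 1, "z": 0, "fingers": -1}]'

```text
clock: 2.6
position: [0.3045, 0.3473, 0.2312]
ee_rot: [[0.968, 0.252, -0.0], [0.252, -0.968, -0.0], [-0.0, 0.0, -1.0]]
wrist_force: [0.6, -1.0, -0.4]
finger_gap: 1.003
grip_force: 0.0
```

Emit:
drive_tool --deltas '[{"rx": 0, "ry": 0, "rz": 0, "x": 0.07, "y": 1, "z": 0, "fingers": -1}, {"rx": 0, "ry": 0, "rz": 0, "x": 0.07, "y": 1, "z": 0, "fingers": -1}, {"rx": 0, "ry": 0, "rz": 0, "x": 0.07, "y": 1, "z": 0, "fingers": -1}, {"rx": 0, "ry": 0, "rz": 0, "x": 0.07, "y": 1, "z": 0, "fingers": -1}, {"rx": 0, "ry": 0, "rz": 0, "x": 0.07, "y": 1, "z": 0, "fingers": -1}, {"rx": 0, "ry": 0, "rz": 0, "x": 0.07, "y": 1, "z": 0, "fingers": -1}, {"rx": 0, "ry": 0, "rz": 0, "x": 0.07, "y": 1, "z": 0, "fingers": -1}, {"rx": 0, "ry": 0, "rz": 0, "x": 0.07, "y": 1, "z": 0, "fingers": -1}, {"rx": 0, "ry": 0, "rz": 0, "x": 0.07, "y": 1, "z": 0, "fingers": -1}, {"rx": 0, "ry": 0, "rz": 0, "x": 0.07, "y": 1, "z": 0, "fingers": -1}]'

```text
clock: 3.85
position: [0.4003, 0.0623, 0.2312]
ee_rot: [[0.968, 0.252, -0.0], [0.252, -0.968, -0.0], [-0.0, 0.0, -1.0]]
wrist_force: [-0.7, -0.3, 0.6]
finger_gap: 0.996
grip_force: 0.0
```

Emit:
drive_tool --deltas '[{"rx": 0, "ry": 0, "rz": 0, "x": 0.07, "y": 1, "z": 0, "fingers": -1}, {"rx": 0, "ry": 0, "rz": 0, "x": 0.07, "y": 1, "z": 0, "fingers": -1}, {"rx": 0, "ry": 0, "rz": 0, "x": 0.07, "y": 1, "z": 0, "fingers": -1}, {"rx": 0, "ry": 0, "rz": 0, "x": 0.07, "y": 1, "z": 0, "fingers": -1}, {"rx": 0, "ry": 0, "rz": 0, "x": 0.07, "y": 1, "z": 0, "fingers": -1}, {"rx": 0, "ry": 0, "rz": 0, "x": 0.07, "y": 1, "z": 0, "fingers": -1}, {"rx": 0, "ry": 0, "rz": 0, "x": 0.07, "y": 1, "z": 0, "fingers": -1}, {"rx": 0, "ry": 0, "rz": 0, "x": 0.07, "y": 1, "z": 0, "fingers": -1}, {"rx": 0, "ry": 0, "rz": 0, "x": 0.07, "y": 1, "z": 0, "fingers": -1}, {"rx": 0, "ry": 0, "rz": 0, "x": 0.07, "y": 1, "z": 0, "fingers": -1}]'

```text
clock: 5.1
position: [0.4961, -0.2228, 0.2311]
ee_rot: [[0.968, 0.252, -0.0], [0.252, -0.968, 0.0], [-0.0, -0.0, -1.0]]
wrist_force: [0.0, 0.6, -0.3]
finger_gap: 0.997
grip_force: 0.0
```

Emit:
drive_tool --deltas '[{"rx": 0, "ry": 0, "rz": 0, "x": 0.03, "y": 1, "z": 0, "fingers": -1}, {"rx": 0, "ry": 0, "rz": 0, "x": 0.03, "y": 1, "z": 0, "fingers": -1}, {"rx": 0, "ry": 0, "rz": 0, "x": 0.03, "y": 1, "z": 0, "fingers": -1}, {"rx": 0, "ry": 0, "rz": 0, "x": 0.01, "y": 1, "z": 0, "fingers": -1}, {"rx": 0, "ry": 0, "rz": 0, "x": 0, "y": 0.38, "z": 0, "fingers": -1}, {"rx": 0, "ry": 0, "rz": 0, "x": 0, "y": 0, "z": 0, "fingers": -1}]'

```text
clock: 5.85
position: [0.5317, -0.3483, 0.2309]
ee_rot: [[0.968, 0.251, -0.001], [0.251, -0.968, 0.0], [-0.001, -0.0, -1.0]]
wrist_force: [0.0, 0.2, -0.1]
finger_gap: 1.003
grip_force: 0.0
```

Run:
```python
from h import *
p,d,k=cam("wrist"); save("w1",p); P=cloud(k,d)
Q=P[(P[...,2]>.09)&(P[...,2]<.11)&(abs(P[...,0]-.532)<.03)&(abs(P[...,1]+.349)<.03)]
print(len(Q),Q.min(0),Q.max(0),cv2.minEnclosingCircle(Q[:,:2].astype(np.float32))); s=ctrl.sense(); print(s["position"],s["clock"],s["joint_positions"])
```

```text
917 [ 0.52023739 -0.36298708  0.090203  ] [ 0.54760727 -0.33550653  0.1011425 ] ((0.5338976383209229, -0.3491828441619873), 0.014122415333986282)
[ 0.53189695 -0.34762831  0.23112209] 5.9 [ 0.33068823  0.85369919  0.47958937  1.24475396 -0.39409372  1.13465552
 -0.48210175]
```

View pics/w1.png

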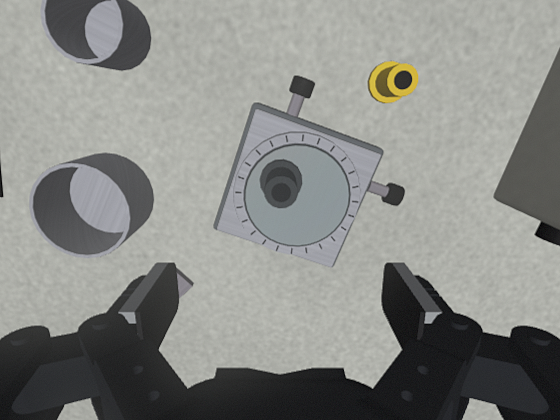

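The crop shows the dark flanged bush on the glass at (280,185). The yellow one stands off to the right at (393,82), so the choice holds.

Emit:
drive_tool --deltas '[{"rx": 0, "ry": 0, "rz": 0, "x": 0.05, "y": 0.06, "z": 1, "fingers": -1}, {"rx": 0, "ry": 0, "rz": 0, "x": 0, "y": 0, "z": 1, "fingers": -1}, {"rx": 0, "ry": 0, "rz": 0, "x": 0, "y": 0, "z": 1, "fingers": -1}, {"rx": 0, "ry": 0, "rz": 0, "x": 0, "y": 0, "z": 1, "fingers": -1}, {"rx": 0, "ry": 0, "rz": 0, "x": 0, "y": 0, "z": 0.9, "fingers": -1}, {"rx": 0, "ry": 0, "rz": 0, "x": 0, "y": 0, "z": 0.4, "fingers": -0.2}, {"rx": 0, "ry": 0, "rz": 0, "x": 0, "y": 0, "z": 0, "fingers": 1}, {"rx": 0, "ry": 0, "rz": 0, "x": 0, "y": 0, "z": 0, "fingers": 1}, {"rx": 0, "ry": 0, "rz": 0, "x": 0, "y": 0, "z": 0, "fingers": 1}, {"rx": 0, "ry": 0, "rz": 0, "x": 0, "y": 0, "z": 0, "fingers": 1}]' --grip_force 50

```text
clock: 7.15
position: [0.5343, -0.3498, 0.0737]
ee_rot: [[0.968, 0.252, 0.001], [0.252, -0.968, -0.001], [0.001, 0.001, -1.0]]
wrist_force: [-0.3, 1.3, 6.0]
finger_gap: 0.305
grip_force: 48.9
```

Emit:
drive_tool --deltas '[{"rx": 0, "ry": 0, "rz": 0, "x": 0, "y": 0, "z": -0.5, "fingers": 1}, {"rx": 0, "ry": 0, "rz": 0, "x": 0, "y": 0, "z": -1, "fingers": 1}, {"rx": 0, "ry": 0, "rz": 0, "x": 0, "y": 0, "z": -0.7, "fingers": 1}, {"rx": 0, "ry": 0, "rz": 0, "x": -0.14, "y": -0.9, "z": 0, "fingers": 1}, {"rx": 0, "ry": 0, "rz": 0, "x": -0.14, "y": -0.9, "z": 0, "fingers": 1}, {"rx": 0, "ry": 0, "rz": 0, "x": -0.14, "y": -0.9, "z": 0, "fingers": 1}, {"rx": 0, "ry": 0, "rz": 0, "x": -0.14, "y": -0.9, "z": 0, "fingers": 1}, {"rx": 0, "ry": 0, "rz": 0, "x": -0.14, "y": -0.9, "z": 0, "fingers": 1}, {"rx": 0, "ry": 0, "rz": 0, "x": -0.14, "y": -0.9, "z": 0, "fingers": 1}, {"rx": 0, "ry": 0, "rz": 0, "x": -0.14, "y": -0.9, "z": 0, "fingers": 1}]'

```text
clock: 8.4
position: [0.4578, -0.1735, 0.1395]
ee_rot: [[0.968, 0.251, 0.002], [0.251, -0.968, -0.0], [0.001, 0.001, -1.0]]
wrist_force: [0.4, -0.0, -1.9]
finger_gap: 0.306
grip_force: 49.6
```

Run:
```python
from h import *
p,d,k=cam("side"); save("s2",p[200:350,200:420]); P=cloud(k,d)[240:330,240:320].reshape(-1,3)
q=P[(P[:,2]>.04)&(P[:,2]<.068)&(abs(P[:,0]-.458)<.056)&(abs(P[:,1]+.175)<.056)]; print(cv2.minEnclosingCircle(q[:,:2].astype(np.float32)))
s=ctrl.sense(); print(s["position"],s["finger_gap"],s["wrist_force"])
```

```text
((0.4590342938899994, -0.17484870553016663), 0.04826223850250244)
[ 0.4566692  -0.17025246  0.13930569] 0.30502487460709554 [ 4.07185658  2.80636784 -2.34303664]
```

View pics/s2.png

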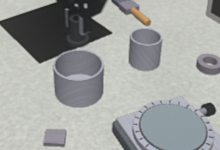

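The bush hangs over the wide pot, whose rim is at crop (78,70). I'll lower it now.

Emit:
drive_tool --deltas '[{"rx": 0, "ry": 0, "rz": 0, "x": 0, "y": 0.06, "z": 0, "fingers": 1}, {"rx": 0, "ry": 0, "rz": 0, "x": 0, "y": 0, "z": 1, "fingers": 1}, {"rx": 0, "ry": 0, "rz": 0, "x": 0, "y": 0, "z": 1, "fingers": 1}, {"rx": 0, "ry": 0, "rz": 0, "x": 0, "y": 0, "z": 1, "fingers": 1}, {"rx": 0, "ry": 0, "rz": 0, "x": 0, "y": 0, "z": 0.5, "fingers": 1}, {"rx": 0, "ry": 0, "rz": 0, "x": 0, "y": 0, "z": 0, "fingers": 1}]'

```text
clock: 9.2
position: [0.4583, -0.1767, 0.0331]
ee_rot: [[0.968, 0.251, -0.0], [0.251, -0.968, 0.0], [-0.0, -0.0, -1.0]]
wrist_force: [0.2, -0.1, -2.0]
finger_gap: 0.303
grip_force: 49.6
```

Emit:
drive_tool --deltas '[{"rx": 0, "ry": 0, "rz": 0, "x": 0, "y": 0, "z": 0.09, "fingers": 1}, {"rx": 0, "ry": 0, "rz": 0, "x": 0, "y": 0, "z": 0.03, "fingers": 1}, {"rx": 0, "ry": 0, "rz": 0, "x": 0, "y": 0, "z": 0, "fingers": 1}]'

```text
clock: 9.57
position: [0.4584, -0.176, 0.0301]
ee_rot: [[0.968, 0.252, 0.0], [0.252, -0.968, -0.0], [0.0, 0.0, -1.0]]
wrist_force: [0.3, 0.1, -1.9]
finger_gap: 0.302
grip_force: 49.6
```

Emit:
drive_tool --deltas '[{"rx": 0, "ry": 0, "rz": 0, "x": 0, "y": 0, "z": 0, "fingers": 0.15}, {"rx": 0, "ry": 0, "rz": 0, "x": 0, "y": 0, "z": 0, "fingers": 0.15}, {"rx": 0, "ry": 0, "rz": 0, "x": 0, "y": 0, "z": 0, "fingers": 0.15}, {"rx": 0, "ry": 0, "rz": 0, "x": 0, "y": 0, "z": -0.4, "fingers": 0.15}, {"rx": 0, "ry": 0, "rz": 0, "x": 0, "y": 0, "z": -1, "fingers": 0.15}, {"rx": 0, "ry": 0, "rz": 0, "x": 0, "y": 0, "z": -1, "fingers": 0.15}, {"rx": 0, "ry": 0, "rz": 0, "x": 0, "y": 0, "z": -1, "fingers": 0.15}, {"rx": 0, "ry": 0, "rz": 0, "x": 0, "y": 0, "z": -1, "fingers": 0.15}, {"rx": 0, "ry": 0, "rz": 0, "x": 0, "y": 0, "z": -1, "fingers": 0.15}]'

```text
clock: 10.7
position: [0.458, -0.1758, 0.1936]
ee_rot: [[0.968, 0.251, 0.0], [0.251, -0.968, -0.0], [0.0, 0.0, -1.0]]
wrist_force: [0.1, 0.3, -0.6]
finger_gap: 0.422
grip_force: 0.0
```

Run:
```python
from h import *
for n in("wrist","top"):
    p,d,k=cam(n); P=cloud(k,d).reshape(-1,3); c=p.reshape(-1,3).max(1)
    m=(abs(P[:,0]-.458)<.06)&(abs(P[:,1]+.175)<.06); 
    q=P[m&(P[:,2]>.06)&(P[:,2]<.07)]; b=P[m&(P[:,2]>.048)&(P[:,2]<.057)&(np.hypot(P[:,0]-.458,P[:,1]+.175)<.035)]
    print(n,cv2.minEnclosingCircle(q[:,:2].astype(np.float32)),len(b),len(b) and (b.min(0),b.max(0)))
    if n=="wrist": save("w2",p)
s=ctrl.sense();print(s["position"],s["clock"],s["finger_gap"])
```

```text
wrist ((0.45949992537498474, -0.17445600032806396), 0.04709923267364502) 857 (array([ 0.44447318, -0.19003056,  0.04802153]), array([ 0.47203568, -0.16269033,  0.05684537]))
top ((0.0, 0.0), 0.0) 0 0
[ 0.4588906  -0.17625092  0.19473999] 10.8 0.4238363727140897
```

The bush stands upright in the pot: its top is at about 55 mm and within 2 mm of the centre. Next is the rack.

Emit:
drive_tool --deltas '[{"rx": 0, "ry": 0, "rz": 0, "x": 0.55, "y": -0.83, "z": -0.7, "fingers": 0.15}, {"rx": 0, "ry": 0, "rz": 0, "x": 0.55, "y": -0.95, "z": -0.6, "fingers": 0.15}, {"rx": 0, "ry": 0, "rz": 0, "x": 0.55, "y": -0.95, "z": 0, "fingers": 0.15}, {"rx": 0, "ry": 0, "rz": 0, "x": 0.55, "y": -0.95, "z": 0, "fingers": 0.15}, {"rx": 0, "ry": 0, "rz": 0, "x": 0.55, "y": -0.95, "z": 0, "fingers": 0.15}, {"rx": 0, "ry": 0, "rz": 0, "x": 0.55, "y": -0.95, "z": 0, "fingers": 0.15}, {"rx": 0, "ry": 0, "rz": 0, "x": 0.55, "y": -0.95, "z": 0, "fingers": 0.15}, {"rx": 0, "ry": 0, "rz": 0, "x": 0.55, "y": -0.95, "z": 0, "fingers": 0.15}]'

```text
clock: 11.8
position: [0.5295, 0.0756, 0.2308]
ee_rot: [[0.968, 0.251, -0.0], [0.251, -0.968, 0.0], [-0.0, -0.0, -1.0]]
wrist_force: [-0.4, 0.6, -0.6]
finger_gap: 0.422
grip_force: 0.0
```

Emit:
drive_tool --deltas '[{"rx": 0, "ry": 0, "rz": 0, "x": 0.55, "y": -0.95, "z": 0, "fingers": 0.15}, {"rx": 0, "ry": 0, "rz": 0, "x": 0.55, "y": -0.95, "z": 0, "fingers": 0.15}, {"rx": 0, "ry": 0, "rz": 0, "x": 0.55, "y": -0.95, "z": 0, "fingers": 0.15}, {"rx": 0, "ry": 0, "rz": 0, "x": 0.55, "y": -0.95, "z": 0, "fingers": 0.15}, {"rx": 0, "ry": 0, "rz": 0, "x": 0.55, "y": -0.95, "z": 0, "fingers": 0.15}, {"rx": 0, "ry": 0, "rz": 0, "x": 0.55, "y": -0.95, "z": 0, "fingers": 0.15}, {"rx": 0, "ry": 0, "rz": 0, "x": 0.55, "y": -0.95, "z": 0, "fingers": 0.15}, {"rx": 0, "ry": 0, "rz": 0, "x": 0.55, "y": -0.95, "z": 0, "fingers": 0.15}, {"rx": 0, "ry": 0, "rz": 0, "x": 0, "y": 0, "z": 0, "fingers": 0.15}]'

```text
clock: 12.92
position: [0.5995, 0.3303, 0.2298]
ee_rot: [[0.967, 0.254, -0.001], [0.254, -0.967, -0.0], [-0.001, -0.0, -1.0]]
wrist_force: [-0.2, -0.8, -0.2]
finger_gap: 0.428
grip_force: 0.0
```

Run:
```python
from h import *
p,d,k=cam("wrist"); save("w3",p); P=cloud(k,d).reshape(-1,3)
a=np.radians(14.3); c=np.array([.5402,.3118]); ex=np.array([np.cos(a),np.sin(a)]); ey=np.array([-np.sin(a),np.cos(a)])
m=np.hypot(P[:,0]-c[0],P[:,1]-c[1])<.12; P=P[m]; r=np.c_[(P[:,:2]-c)@ex,(P[:,:2]-c)@ey,P[:,2]]
b=r[(r[:,2]>.009)&(r[:,2]<.015)]; R_=cv2.minAreaRect((P[(P[:,2]>.009)&(P[:,2]<.015)][:,:2]*1000).astype(np.float32)); print("base",R_)
t=r[(r[:,2]>.1)&(r[:,2]<.125)&(r[:,0]>0)]; print("disc top",t.min(0),t.max(0),np.median(t,0))
T=r[(r[:,2]>.07)&(r[:,0]>.02)]
h,_,_=np.histogram2d(T[:,0],T[:,2],[np.arange(.03,.1,.004),np.arange(.07,.121,.01)]);print(h.astype(int).tolist())
s_=r[(r[:,2]>.066)&(r[:,2]<.08)&(r[:,0]>.06)&(abs(r[:,1])<.025)]; print("knob",len(s_),len(s_) and (s_.min(0),s_.max(0)))
u=r[(r[:,2]>.055)&(r[:,2]<.067)&(r[:,0]>.02)&(abs(r[:,1])<.03)&(abs(r[:,1])>.017)]; print("upr",len(u)); print(np.histogram(u[:,0],np.arange(.02,.09,.004)))
s=ctrl.sense();print(s["position"],s["clock"],s["joint_positions"])
```

```text
base ((541.7368774414062, 313.55010986328125), (169.9735107421875, 90.0121078491211), 14.268797874450684)
disc top [ 0.04055402 -0.03228994  0.10000792] [0.05329442 0.03432712 0.11500042] [0.05047659 0.00103351 0.10711612]
[[0, 0, 0, 0, 0], [0, 0, 0, 0, 0], [0, 4, 25, 41, 0], [0, 0, 35, 92, 0], [5, 25, 57, 134, 154], [315, 342, 358, 352, 157], [103, 0, 0, 0, 0], [98, 0, 0, 0, 0], [100, 0, 0, 0, 0], [111, 0, 0, 0, 0], [108, 0, 0, 0, 0], [107, 0, 0, 0, 0], [43, 0, 0, 0, 0], [0, 0, 0, 0, 0], [0, 0, 0, 0, 0], [0, 0, 0, 0, 0], [0, 0, 0, 0, 0]]
knob 588 (array([ 0.06001507, -0.01044881,  0.06600066]), array([0.07891484, 0.01314737, 0.07841426]))
upr 174
(array([  0,   0,   0,   0,   0,   0,   0,   0, 105,  69,   0,   0,   0,
         0,   0,   0,   0]), array([0.02 , 0.024, 0.028, 0.032, 0.036, 0.04 , 0.044, 0.048, 0.052,
       0.056, 0.06 , 0.064, 0.068, 0.072, 0.076, 0.08 , 0.084, 0.088]))
[0.5996212  0.32865328 0.23016606] 12.975 [-0.75759915  0.97315143  0.63334375  1.01244836 -0.53186478  1.30138461
 -1.52557476]
```

View pics/w3.png

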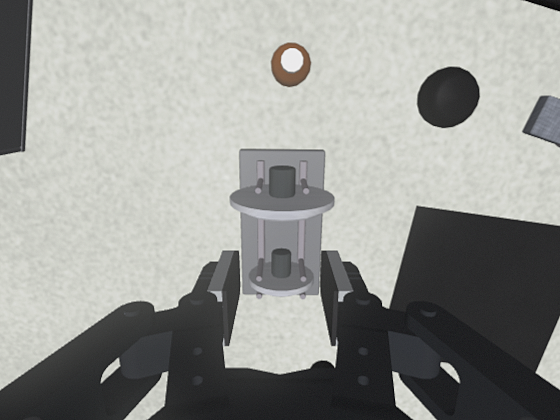

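The larger cover is in the far slot at (282,200) with its knob at (282,180) pointing away; the smaller one is at (281,270). I'll test how far back the tool can tilt up here.

Emit:
drive_tool --deltas '[{"rx": 0, "ry": -1, "rz": 0, "x": 0, "y": 0, "z": 0, "fingers": 0.15}, {"rx": 0, "ry": -1, "rz": 0, "x": 0, "y": 0, "z": 0, "fingers": 0.15}, {"rx": 0, "ry": -1, "rz": 0, "x": 0, "y": 0, "z": 0, "fingers": 0.15}, {"rx": 0, "ry": 0, "rz": 0, "x": 0, "y": 0, "z": 0, "fingers": 0.15}]'

```text
clock: 13.48
position: [0.5923, 0.3366, 0.2212]
ee_rot: [[0.916, 0.265, -0.3], [0.256, -0.964, -0.07], [-0.307, -0.013, -0.951]]
wrist_force: [0.1, -0.3, 0.2]
finger_gap: 0.424
grip_force: 0.0
```

Run:
```python
from h import *
s=ctrl.sense();print(s["position"],s["clock"],s["joint_positions"])
```

```text
[0.59234371 0.33655681 0.22115361] 13.475 [-0.56942182  1.19859334  0.35761136  0.37378086 -0.40059939  1.89627522
 -1.75345605]
```

Emit:
drive_tool --deltas '[{"rx": 0, "ry": 0, "rz": 0, "x": 0.38, "y": 0.1, "z": 0.75, "fingers": 0.1}, {"rx": 0, "ry": 0, "rz": 0, "x": 0.38, "y": 0.1, "z": 0.75, "fingers": 0.1}, {"rx": 0, "ry": 0, "rz": 0, "x": 0.38, "y": 0.1, "z": 0.75, "fingers": 0.1}, {"rx": 0, "ry": 0, "rz": 0, "x": 0.38, "y": 0.1, "z": 0.75, "fingers": 0.1}, {"rx": 0, "ry": -0.5, "rz": 0, "x": 0, "y": 0, "z": 0, "fingers": 0.1}, {"rx": 0, "ry": 0, "rz": 0, "x": 0, "y": 0, "z": 0, "fingers": 0.1}]'

```text
clock: 14.22
position: [0.6113, 0.3327, 0.1213]
ee_rot: [[0.902, 0.263, -0.341], [0.251, -0.965, -0.08], [-0.35, -0.014, -0.937]]
wrist_force: [0.7, 0.1, -1.1]
finger_gap: 0.444
grip_force: 0.0
```

```bash
cat >> h.py <<'E'
def to(p):
    "shift to world point p in tool units"
    s=ctrl.sense(); return (np.array(s["ee_rot"]).T@(np.array(p)-s["position"])/.03).round(2)
E
python3 - <<'E'
from h import *
s=ctrl.sense();print(s["position"],np.round(s["ee_rot"],3).tolist(),s["clock"],s["joint_positions"],to([.6101,.331,.055]))
E
```

```text
[0.61126469 0.33274333 0.12125574] [[0.902, 0.263, -0.341], [0.251, -0.965, -0.08], [-0.35, -0.014, -0.937]] 14.225 [-0.52945879  1.38056692  0.35037461  0.231441   -0.42474416  1.89212988
 -1.76456831] [0.72 0.08 2.09]
```

Emit:
drive_tool --deltas '[{"rx": 0, "ry": 0, "rz": 0, "x": 0.24, "y": 0.03, "z": 0.6, "fingers": 0.1}, {"rx": 0, "ry": 0, "rz": 0, "x": 0.24, "y": 0.03, "z": 0.6, "fingers": 0.1}, {"rx": 0, "ry": 0, "rz": 0, "x": 0.12, "y": 0.01, "z": 0.45, "fingers": 0.1}, {"rx": 0, "ry": 0, "rz": 0, "x": 0, "y": 0, "z": 0, "fingers": 0.1}]'

```text
clock: 14.72
position: [0.6103, 0.3316, 0.0699]
ee_rot: [[0.902, 0.263, -0.341], [0.251, -0.965, -0.08], [-0.35, -0.014, -0.937]]
wrist_force: [-0.6, 0.1, -0.3]
finger_gap: 0.445
grip_force: 0.0
```

Run:
```python
from h import *
p,d,k=cam("wrist"); save("w4",p)
s=ctrl.sense();print(s["position"],np.round(s["ee_rot"],3).tolist(),s["clock"],s["joint_positions"],to([.6101,.331,.055]),s["wrist_force"])
```

```text
[0.61059622 0.33183521 0.07072338] [[0.903, 0.263, -0.341], [0.251, -0.965, -0.079], [-0.349, -0.014, -0.937]] 14.775 [-0.54176997  1.40603673  0.34829929  0.34206718 -0.4176801   1.76403529
 -1.72869956] [0.16 0.03 0.5 ] [ 0.18651436 -0.22028809  0.85309271]
```

View pics/w4.png

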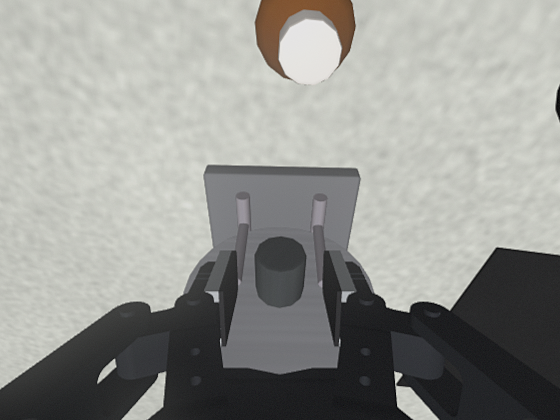

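The knob at (280,270) is centred between the pads (228 to 338). I'll tilt a little more, then go down.

Emit:
drive_tool --deltas '[{"rx": 0, "ry": -0.4, "rz": 0, "x": 0, "y": 0, "z": 0, "fingers": 0.1}, {"rx": 0, "ry": -0.4, "rz": 0, "x": 0, "y": 0, "z": 0, "fingers": 0.1}, {"rx": 0, "ry": 0, "rz": 0, "x": 0, "y": 0, "z": 0, "fingers": 0.1}]'

```text
clock: 15.15
position: [0.5953, 0.3253, 0.0684]
ee_rot: [[0.864, 0.261, -0.431], [0.242, -0.965, -0.098], [-0.442, -0.02, -0.897]]
wrist_force: [8.4, 4.1, -3.5]
finger_gap: 0.451
grip_force: 4.6
```

Run:
```python
from h import *
s=ctrl.sense();print(s["position"],np.round(s["ee_rot"],3).tolist(),s["clock"],s["joint_positions"],to([.6091,.331,.055]),s["wrist_force"])
```

```text
[0.5952778  0.32534639 0.06844405] [[0.864, 0.261, -0.431], [0.242, -0.965, -0.098], [-0.442, -0.02, -0.897]] 15.15 [-0.49646709  1.53285298  0.53145466  0.0360012  -0.65481794  2.02001933
 -1.80953305] [ 0.64 -0.05  0.18] [ 8.36134296  4.09556419 -3.52996331]
```

Emit:
drive_tool --deltas '[{"rx": 0, "ry": 0.6, "rz": 0, "x": 0.45, "y": 0, "z": 0, "fingers": 0.1}, {"rx": 0, "ry": 0, "rz": 0, "x": 0, "y": 0, "z": 0, "fingers": 0.1}]'

```text
clock: 15.4
position: [0.6022, 0.3314, 0.0663]
ee_rot: [[0.886, 0.257, -0.386], [0.246, -0.966, -0.079], [-0.393, -0.025, -0.919]]
wrist_force: [-0.4, -0.8, 1.4]
finger_gap: 0.451
grip_force: 0.0
```

Run:
```python
from h import *
p,d,k=cam("wrist"); P=cloud(k,d).reshape(-1,3)
a=np.radians(14.3); c=np.array([.5402,.3118]); ex=np.array([np.cos(a),np.sin(a)]); ey=np.array([-np.sin(a),np.cos(a)])
r=np.c_[(P[:,:2]-c)@ex,(P[:,:2]-c)@ey,P[:,2]]
q=r[(r[:,2]>.067)&(r[:,2]<.085)&(r[:,0]>.058)&(r[:,0]<.095)&(abs(r[:,1])<.016)];print("knob",len(q),q.min(0),q.max(0))
s=ctrl.sense();print(s["position"],np.round(s["ee_rot"],3).tolist(),s["clock"],s["joint_positions"],to([.6096,.331,.055]),s["wrist_force"])
```

```text
knob 2189 [ 0.05805568 -0.01599534  0.06700328] [0.08396385 0.01309944 0.07926462]
[0.60247366 0.33180907 0.06643692] [[0.886, 0.258, -0.386], [0.247, -0.966, -0.079], [-0.393, -0.025, -0.919]] 15.45 [-0.54254882  1.45878745  0.5474923   0.25945593 -0.63117054  1.85690891
 -1.71947042] [0.35 0.1  0.26] [ 0.27112085  0.40292518 -0.04205571]
```

Emit:
drive_tool --deltas '[{"rx": 0, "ry": 0, "rz": 0, "x": 0.35, "y": 0.1, "z": 0, "fingers": 0.1}, {"rx": 0, "ry": 0, "rz": 0, "x": 0, "y": 0, "z": 0.26, "fingers": 0.1}, {"rx": 0, "ry": 0, "rz": 0, "x": 0, "y": 0, "z": 0, "fingers": 0.1}]'

```text
clock: 15.82
position: [0.6067, 0.3298, 0.0537]
ee_rot: [[0.886, 0.258, -0.386], [0.247, -0.966, -0.079], [-0.394, -0.025, -0.919]]
wrist_force: [-0.3, 1.5, -0.2]
finger_gap: 0.448
grip_force: 0.0
```

Emit:
drive_tool --deltas '[{"rx": 0, "ry": 0, "rz": 0, "x": 0, "y": 0, "z": 0, "fingers": 1}, {"rx": 0, "ry": 0, "rz": 0, "x": 0, "y": 0, "z": 0, "fingers": 1}, {"rx": 0, "ry": 0, "rz": 0, "x": 0, "y": 0, "z": 0, "fingers": 1}, {"rx": 0, "ry": 0, "rz": 0, "x": 0, "y": 0, "z": 0, "fingers": 1}]' --grip_force 60

```text
clock: 16.32
position: [0.6072, 0.3302, 0.0544]
ee_rot: [[0.886, 0.258, -0.385], [0.247, -0.966, -0.078], [-0.392, -0.026, -0.92]]
wrist_force: [1.7, 2.7, 5.5]
finger_gap: 0.254
grip_force: 58.5
```

Run:
```python
from h import *
p,d,k=cam("wrist"); save("w5",p)
s=ctrl.sense();print(s["position"],np.round(s["ee_rot"],3).tolist(),s["clock"],s["joint_positions"],s["wrist_force"],s["finger_gap"])
up=np.array([0,0,.08]); print("lift 80mm world:",(np.array(s["ee_rot"]).T@up/.03).round(2))
```

```text
[0.60717234 0.33017422 0.05436715] [[0.886, 0.258, -0.385], [0.247, -0.966, -0.078], [-0.392, -0.026, -0.92]] 16.375 [-0.52612361  1.49393059  0.55663085  0.19493076 -0.64879217  1.87520046
 -1.73760998] [1.56066611 2.72622491 6.75191628] 0.2529281121400118
lift 80mm world: [-1.04 -0.07 -2.45]
```

View pics/w5.png

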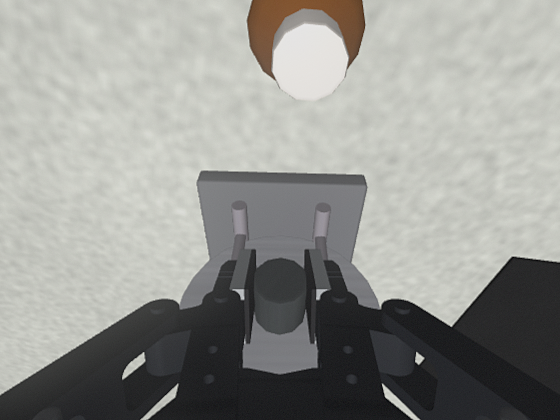

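The pads hold the knob at (280,295), which stands clear of the uprights. I'll lift straight up.

Emit:
drive_tool --deltas '[{"rx": 0, "ry": 0, "rz": 0, "x": -0.16, "y": -0.01, "z": -0.38, "fingers": 1}, {"rx": 0, "ry": 0, "rz": 0, "x": -0.16, "y": -0.01, "z": -0.38, "fingers": 1}, {"rx": 0, "ry": 0, "rz": 0, "x": 0, "y": 0, "z": 0, "fingers": 1}]'

```text
clock: 16.75
position: [0.6074, 0.3298, 0.0795]
ee_rot: [[0.886, 0.258, -0.385], [0.247, -0.966, -0.078], [-0.392, -0.026, -0.92]]
wrist_force: [-1.3, -1.0, -1.8]
finger_gap: 0.254
grip_force: 59.0
```

Run:
```python
from h import *
s=ctrl.sense();print(s["position"],np.round(s["ee_rot"],3).tolist(),s["clock"],s["joint_positions"],s["wrist_force"],s["finger_gap"])
```

```text
[0.60742345 0.32977783 0.07952516] [[0.886, 0.258, -0.385], [0.247, -0.966, -0.078], [-0.392, -0.026, -0.92]] 16.75 [-0.51829687  1.47460525  0.5556111   0.15568234 -0.65133721  1.92610028
 -1.75698273] [-1.34131705 -0.95388588 -1.80594626] 0.25384342890781497
```

Emit:
drive_tool --deltas '[{"rx": 0, "ry": 0, "rz": 0, "x": -0.16, "y": -0.01, "z": -0.38, "fingers": 1}, {"rx": 0, "ry": 0.1, "rz": 0, "x": -0.16, "y": -0.01, "z": -0.38, "fingers": 1}, {"rx": 0, "ry": 0.3, "rz": 0, "x": -0.15, "y": -0.01, "z": -0.38, "fingers": 1}, {"rx": 0, "ry": 0.3, "rz": 0, "x": -0.14, "y": -0.01, "z": -0.38, "fingers": 1}, {"rx": 0, "ry": 0.5, "rz": 0, "x": -0.13, "y": 0, "z": -0.4, "fingers": 1}, {"rx": 0, "ry": 0.7, "rz": 0, "x": -0.12, "y": 0, "z": -0.7, "fingers": 1}, {"rx": 0, "ry": 0.7, "rz": 0, "x": 0, "y": 0, "z": -0.8, "fingers": 1}]'

```text
clock: 17.62
position: [0.609, 0.3287, 0.186]
ee_rot: [[0.965, 0.258, 0.045], [0.256, -0.966, 0.039], [0.054, -0.026, -0.998]]
wrist_force: [1.8, 1.7, -2.9]
finger_gap: 0.254
grip_force: 59.1
```

Run:
```python
from h import *
s=ctrl.sense();print(s["position"],np.round(s["ee_rot"],3).tolist(),s["clock"],s["joint_positions"],s["wrist_force"],s["finger_gap"])
p,d,k=cam("side"); P=cloud(k,d)[60:200,180:280].reshape(-1,3); P=P[~np.isnan(P[:,0])]
q=P[(abs(P[:,0]-.6)<.12)&(abs(P[:,1]-.33)<.1)&(P[:,2]>.07)&(P[:,2]<.16)]; print(len(q))
```

```text
[0.60897592 0.3287183  0.18600479] [[0.965, 0.258, 0.045], [0.256, -0.966, 0.039], [0.054, -0.026, -0.998]] 17.625 [-0.76878906  1.00143109  0.64765713  1.13350807 -0.61718814  1.13085638
 -1.4329255 ] [ 1.7705053   1.70724732 -2.85341446] 0.2540832619887866
113
```

Emit:
drive_tool --deltas '[{"rx": 0, "ry": 0, "rz": 0, "x": -0.45, "y": 0.97, "z": -0.2, "fingers": 1}, {"rx": 0, "ry": 0, "rz": 0, "x": -0.45, "y": 0.97, "z": -0.2, "fingers": 1}, {"rx": 0, "ry": 0, "rz": 0, "x": -0.45, "y": 0.97, "z": -0.2, "fingers": 1}, {"rx": 0, "ry": 0, "rz": 0, "x": -0.45, "y": 0.97, "z": -0.2, "fingers": 1}, {"rx": 0, "ry": 0, "rz": 0, "x": -0.45, "y": 0.97, "z": -0.2, "fingers": 1}, {"rx": 0, "ry": 0, "rz": 0, "x": -0.45, "y": 0.97, "z": -0.2, "fingers": 1}, {"rx": 0, "ry": 0, "rz": 0, "x": -0.45, "y": 0.97, "z": -0.2, "fingers": 1}, {"rx": 0, "ry": 0, "rz": 0, "x": -0.45, "y": 0.97, "z": -0.2, "fingers": 1}]'

```text
clock: 18.68
position: [0.5627, 0.0735, 0.2218]
ee_rot: [[0.965, 0.258, 0.041], [0.256, -0.966, 0.038], [0.049, -0.026, -0.998]]
wrist_force: [0.4, -0.1, -2.2]
finger_gap: 0.252
grip_force: 59.1
```

Emit:
drive_tool --deltas '[{"rx": 0, "ry": 1, "rz": 0, "x": 0, "y": 0, "z": 0, "fingers": 1}, {"rx": 0, "ry": 1, "rz": 0, "x": 0, "y": 0, "z": 0, "fingers": 1}, {"rx": 0, "ry": 1, "rz": 0, "x": 0, "y": 0, "z": 0, "fingers": 1}, {"rx": 0, "ry": 1, "rz": 0, "x": 0, "y": 0, "z": 0, "fingers": 1}, {"rx": 0, "ry": 0, "rz": 0, "x": 0, "y": 0, "z": 0, "fingers": 1}]'

```text
clock: 19.3
position: [0.5871, 0.0843, 0.2351]
ee_rot: [[0.835, 0.277, 0.475], [0.203, -0.958, 0.202], [0.511, -0.073, -0.857]]
wrist_force: [-0.5, -0.2, -2.5]
finger_gap: 0.252
grip_force: 59.2
```

Run:
```python
from h import *
s=ctrl.sense();print(s["position"],np.round(s["ee_rot"],3).tolist(),s["clock"],s["joint_positions"],s["wrist_force"],s["finger_gap"])
```

```text
[0.58714974 0.08429119 0.23510475] [[0.835, 0.277, 0.475], [0.203, -0.958, 0.202], [0.511, -0.073, -0.857]] 19.3 [-0.05965911  0.58567345 -0.10319402  2.00183137 -1.19890479  0.08820208
 -0.26455001] [-0.5170994  -0.22685053 -2.54886092] 0.25218241116181944
```

The tilt stops because joint 6 is at its limit. I'll fit a simple kinematic model from the readings so far to find a feasible lean.

```bash
cat > kin.py <<'E'
import numpy as np, itertools
from scipy.optimize import least_squares
from scipy.spatial.transform import Rotation as Ro
S=[([-1.169,.707,-.028,1.485,.022,.951,-.075],[.2468,.5191,.2309],[[-.9031,.4294,0],[.4294,.9031,0],[0,0,-1]]),
([.33069,.85370,.47959,1.24475,-.39409,1.13466,-.48210],[.5319,-.3476,.2311],[[.968,.251,-.001],[.251,-.968,0],[-.001,0,-1]]),
([-.7576,.97315,.63334,1.01245,-.53186,1.30138,-1.52557],[.5996,.3287,.2302],[[.967,.254,-.001],[.254,-.967,0],[-.001,0,-1]]),
([-.56942,1.19859,.35761,.37378,-.4006,1.89628,-1.75346],[.5923,.3366,.2212],[[.916,.265,-.3],[.256,-.964,-.07],[-.307,-.013,-.951]]),
([-.52946,1.38057,.35037,.23144,-.42474,1.89213,-1.76457],[.6113,.3327,.1213],[[.902,.263,-.341],[.251,-.965,-.08],[-.35,-.014,-.937]]),
([-.49647,1.53285,.53145,.036,-.65482,2.02002,-1.80953],[.5953,.3253,.0684],[[.864,.261,-.431],[.242,-.965,-.098],[-.442,-.02,-.897]]),
([-.76879,1.00143,.64766,1.13351,-.61719,1.13086,-1.43293],[.609,.3287,.186],[[.965,.258,.045],[.256,-.966,.039],[.054,-.026,-.998]]),
([-.05966,.58567,-.10319,2.00183,-1.1989,.0882,-.26455],[.5871,.0843,.2351],[[.835,.277,.475],[.203,-.958,.202],[.511,-.073,-.857]])]
lo=np.array([-2.71,-.32,-1.57,0,-1.46,0,-2.83]);hi=np.array([2.71,2.16,1.52,2.45,4.6,2.02,2.83])
def fk(q,L,s,o):
    R=np.eye(3);p=np.array([0,0,L[0]])
    off={1:[L[4],0,0],2:[0,0,L[1]],3:[L[5],0,0],4:[0,0,L[2]],5:[L[6],0,0],6:[0,0,L[3]]}
    for i in range(7):
        R=R@Ro.from_euler('z' if i%2==0 else 'y',s[i]*q[i]+(o if i==6 else 0)).as_matrix()
        if i in off:p=p+R@np.array(off[i],float)
        if i==2:p=p+R@np.array([L[7],0,0])
    return p,R
best=None
for sg in itertools.product([1,-1],repeat=4):
    s=[sg[0],1,sg[1],1,sg[2],1,sg[3]]
    for o in np.arange(4)*np.pi/2:
        e=sum(np.abs(fk(q,np.zeros(8),s,o)[1]-np.array(R)).sum() for q,p,R in S)
        if best is None or e<best[0]:best=(e,s,o)
s,o=best[1:]
f=lambda L:np.concatenate([fk(q,L,s,o)[0]-p for q,p,R in S]+[.02*L[4:]])
r=least_squares(f,[.33,.4,.4,.3,0,0,0,0]);L=r.x
FK=lambda q:fk(q,L,s,o)
def ik(p,R,q0):
    g=lambda q:np.concatenate([(FK(q)[0]-p)*5,Ro.from_matrix(R.T@FK(q)[1]).as_rotvec(),.002*(q-q0)])
    return least_squares(g,np.clip(q0,lo+.02,hi-.02),bounds=(lo+.01,hi-.01))
E
python3 - <<'E'
from kin import *
print(best,L.round(3),np.abs(f(L)).max())
nt=np.array([.92,.011,-.392]);qc=np.array(S[-1][0]);rng=np.random.default_rng(0)
# R: tool x az D, lean b from vertical
for D in range(-120,150,30):
  for b in (67,50):
    R=Ro.from_euler('z',D,degrees=True).as_matrix()@np.array([[1,0,0],[0,-1,0],[0,0,-1.]])@Ro.from_euler('y',b,degrees=True).as_matrix()
    c=min((ik(np.array([.53,.06,.04]),R,q) for q in [qc]+[rng.uniform(lo,hi) for _ in range(6)]),key=lambda r:r.cost)
    print(D,b,"%.4f"%np.sqrt(2*c.cost),c.x.round(2))
E
```

```text
(np.float64(0.02861746411268053), [-1, 1, -1, 1, -1, 1, -1], np.float64(1.5707963267948966)) [ 0.305  0.493  0.282  0.276 -0.034 -0.005 -0.019  0.049] 0.028029827719354444
-120 67 0.0036 [-0.6   1.5   0.53  0.88  0.18  1.74  2.29]
-120 50 0.0044 [-0.03  1.4  -0.79  1.15  1.11  1.84  1.67]
-90 67 0.0028 [-1.03  1.59  1.01  1.45 -0.11  1.03  2.71]
-90 50 0.0024 [-0.8   1.26  0.59  1.57  0.27  0.84  2.45]
-60 67 0.0041 [-1.11  1.49  0.85  1.9   0.79  0.36  2.05]
-60 50 0.0023 [-1.1   1.44  0.95  1.98 -0.78  0.15 -2.6 ]
-30 67 0.0040 [-1.36  2.12  1.4   2.29  3.64  0.74 -0.99]
-30 50 0.0018 [ 0.15  1.4  -0.9   2.3   2.24  1.78  1.92]
0 67 0.1032 [-0.49  1.43  0.28  2.44  2.81  1.74  1.06]
0 50 0.0045 [-0.22  1.16  0.05  2.44  3.01  1.32  1.44]
30 67 0.0050 [ 1.    1.96 -1.18  2.41  3.18  1.03 -2.82]
30 50 0.0048 [-0.19  1.2   0.43  2.37  3.78  1.42  1.44]
60 67 0.0033 [0.24 1.26 0.18 2.04 4.46 1.37 1.68]
60 50 0.0057 [ 0.97  1.64 -1.18  2.09  2.07  0.41 -1.87]
90 67 0.0029 [ 0.78  1.45 -0.76  1.64 -0.39  0.76  0.77]
90 50 0.0034 [ 0.55  1.2  -0.47  1.73 -0.67  0.66  0.91]
120 67 0.0038 [ 0.74  1.86 -1.51  1.18  0.65  1.56  0.17]
120 50 0.0042 [ 0.33  1.24 -0.27  1.32 -0.41  1.23  0.95]
```

Emit:
drive_tool --deltas '[{"rx": 0.49, "ry": -0.07, "rz": -0.82, "x": 0, "y": 0, "z": 0, "fingers": 1}, {"rx": 0.49, "ry": -0.07, "rz": -0.82, "x": 0, "y": 0, "z": 0, "fingers": 1}, {"rx": 0.49, "ry": -0.07, "rz": -0.82, "x": 0, "y": 0, "z": 0, "fingers": 1}, {"rx": 0.49, "ry": -0.07, "rz": -0.82, "x": 0, "y": 0, "z": 0, "fingers": 1}, {"rx": 0.49, "ry": -0.07, "rz": -0.82, "x": 0, "y": 0, "z": 0, "fingers": 1}, {"rx": 0.49, "ry": -0.07, "rz": -0.82, "x": 0, "y": 0, "z": 0, "fingers": 1}, {"rx": 0.49, "ry": -0.07, "rz": -0.82, "x": 0, "y": 0, "z": 0, "fingers": 1}, {"rx": 0, "ry": 0, "rz": 0, "x": 0, "y": 0, "z": 0, "fingers": 1}]'

```text
clock: 20.3
position: [0.5862, 0.0843, 0.2325]
ee_rot: [[0.142, 0.99, -0.009], [0.853, -0.118, 0.508], [0.501, -0.08, -0.862]]
wrist_force: [0.6, 0.0, -2.2]
finger_gap: 0.252
grip_force: 59.4
```

Run:
```python
from h import *
s=ctrl.sense();print(s["position"],np.round(s["ee_rot"],3).tolist(),s["clock"],s["joint_positions"],s["wrist_force"],s["finger_gap"],(np.array(s["ee_rot"])@[.92,.011,-.392]).round(3))
```

```text
[0.58624346 0.08425249 0.23247025] [[0.142, 0.99, -0.009], [0.853, -0.118, 0.508], [0.501, -0.08, -0.862]] 20.3 [ 0.1326325   0.78432117 -0.13067604  1.46750563 -0.53164975  0.99582324
  0.2152864 ] [ 0.57094535  0.03343621 -2.15143825] 0.25173213764788593 [0.145 0.585 0.798]
```

Emit:
drive_tool --deltas '[{"rx": -0.06, "ry": 0.85, "rz": -0.12, "x": 0, "y": 0, "z": 0, "fingers": 1}, {"rx": -0.06, "ry": 0.85, "rz": -0.12, "x": 0, "y": 0, "z": 0, "fingers": 1}, {"rx": -0.06, "ry": 0.85, "rz": -0.12, "x": 0, "y": 0, "z": 0, "fingers": 1}, {"rx": -0.06, "ry": 0.85, "rz": -0.12, "x": 0, "y": 0, "z": 0, "fingers": 1}, {"rx": 0, "ry": 0, "rz": 0, "x": 0, "y": 0, "z": 0, "fingers": 1}]'

```text
clock: 20.92
position: [0.5856, 0.084, 0.2312]
ee_rot: [[0.036, 0.996, 0.087], [0.429, -0.094, 0.898], [0.903, 0.005, -0.43]]
wrist_force: [0.8, -0.2, -2.5]
finger_gap: 0.256
grip_force: 59.4
```

Run:
```python
from h import *
s=ctrl.sense();print(s["position"],np.round(s["ee_rot"],3).tolist(),s["clock"],s["joint_positions"],s["wrist_force"],s["finger_gap"],(np.array(s["ee_rot"])@[.92,.011,-.392]).round(3))
p,d,k=cam("side"); save("s6",p[60:260,120:420]); P=cloud(k,d).reshape(-1,3)
x=np.array(s["position"]); q=P[(abs(P[:,:2]-x[:2]).max(1)<.09)&(P[:,2]>.12)&(P[:,2]<.26)]; print(len(q),q[:,2].min())
print(to([.53,.10,.12]))
```

```text
[0.58560123 0.08402179 0.23116865] [[0.036, 0.996, 0.087], [0.429, -0.094, 0.898], [0.903, 0.005, -0.43]] 20.925 [ 0.52788407  1.01422574 -0.51588179  1.5744595  -0.85830004  0.98707133
  0.73736762] [ 0.83934469 -0.17408416 -2.48259548] 0.2561847409418487 [0.01  0.041 0.999]
631 0.20050733789898506
[-3.24 -1.93  1.9 ]
```

View pics/s6.png

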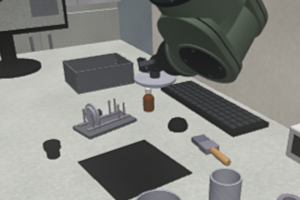

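The cover hangs level, knob up, at crop (153,73). I'll move it over the mat.

Emit:
drive_tool --deltas '[{"rx": 0, "ry": 0.2, "rz": 0, "x": -0.81, "y": -0.48, "z": 0.47, "fingers": 1}, {"rx": 0, "ry": 0, "rz": 0, "x": -0.81, "y": -0.48, "z": 0.47, "fingers": 1}, {"rx": 0, "ry": 0, "rz": 0, "x": -0.81, "y": -0.48, "z": 0.47, "fingers": 1}, {"rx": 0, "ry": 0, "rz": 0, "x": -0.81, "y": -0.48, "z": 0.47, "fingers": 1}, {"rx": 0, "ry": 0, "rz": 0, "x": 0, "y": 0, "z": 0, "fingers": 1}]'

```text
clock: 21.6
position: [0.5314, 0.104, 0.1213]
ee_rot: [[0.025, 0.996, 0.086], [0.398, -0.089, 0.913], [0.917, 0.011, -0.398]]
wrist_force: [0.2, 0.1, -0.7]
finger_gap: 0.253
grip_force: 59.4
```

Run:
```python
from h import *
s=ctrl.sense();print(s["position"],np.round(s["ee_rot"],3).tolist(),s["clock"],s["joint_positions"],s["wrist_force"],(np.array(s["ee_rot"])@[.92,.011,-.392]).round(3))
for n in("side","top"):
    p,d,k=cam(n); P=cloud(k,d)
    x=np.array(s["position"]); m=(abs(P[...,:2]-x[:2]).max(2)<.07)&(P[...,2]>.07)&(P[...,2]<.2); q=P[m]; print(n,len(q),q.min(0),q.max(0))
    c=q[(q[:,2]<.115)]; A=np.c_[c[:,:2],np.ones(len(c))]; 
    if len(c)>20: print(np.linalg.lstsq(A,c[:,2],rcond=None)[0], np.median(c,0))
    if n=="side":
        low=P[(P[...,2]<.14)&(P[...,2]>.068)&(P[...,1]<.05)&(P[...,1]>-.35)&(P[...,0]>.3)&(P[...,0]<.75)]; print("arm low:",len(low),low[low[:,2].argsort()[:3]] if len(low) else "")
print(to([.53,.10,.045]),to([.53,.10,.034]))
```

```text
[0.53136105 0.10398637 0.12126196] [[0.025, 0.996, 0.086], [0.398, -0.089, 0.913], [0.917, 0.011, -0.398]] 21.6 [ 0.5851879   1.20951958 -0.59172428  1.77620404 -0.93499033  0.75044486
  1.05634209] [ 0.24017671  0.11150167 -0.70956326] [0.001 0.007 1.   ]
side 341 [0.47770675 0.03490825 0.0905756 ] [0.54140591 0.1211419  0.17035698]
[0.04757913 0.0998877  0.06993705] [0.51084101 0.07498539 0.10202006]
arm low: 39 [[0.54140591 0.04924488 0.0948824 ]
 [0.52023862 0.04797397 0.09568792]
 [0.53863241 0.04881136 0.09577977]]
top 1048 [0.46674014 0.0339874  0.09774235] [0.57958726 0.13768252 0.17422242]
[0.00521036 0.04433425 0.09726167] [0.5318436  0.1061493  0.10453562]
[-2.44 -0.13  0.91] [-2.78 -0.13  1.06]
```

Emit:
drive_tool --deltas '[{"rx": 0, "ry": 0, "rz": 0, "x": -0.61, "y": -0.03, "z": 0.23, "fingers": 1}, {"rx": 0, "ry": 0, "rz": 0, "x": -0.61, "y": -0.03, "z": 0.23, "fingers": 1}, {"rx": 0, "ry": 0, "rz": 0, "x": -0.61, "y": -0.03, "z": 0.23, "fingers": 1}, {"rx": 0, "ry": 0, "rz": 0, "x": -0.61, "y": -0.03, "z": 0.23, "fingers": 1}, {"rx": 0, "ry": 0, "rz": 0, "x": 0, "y": 0, "z": 0, "fingers": 1}]'

```text
clock: 22.32
position: [0.5294, 0.0998, 0.043]
ee_rot: [[0.024, 0.996, 0.09], [0.394, -0.092, 0.914], [0.919, 0.014, -0.395]]
wrist_force: [-0.1, 0.2, -1.2]
finger_gap: 0.252
grip_force: 59.4
```

Emit:
drive_tool --deltas '[{"rx": 0, "ry": 0, "rz": 0, "x": -0.15, "y": 0, "z": 0.06, "fingers": 1}, {"rx": 0, "ry": 0, "rz": 0, "x": -0.1, "y": 0, "z": 0.04, "fingers": 1}, {"rx": 0, "ry": 0, "rz": 0, "x": 0, "y": 0, "z": 0, "fingers": 1}]' --grip_force 30

```text
clock: 22.7
position: [0.5298, 0.0996, 0.036]
ee_rot: [[0.022, 0.996, 0.09], [0.394, -0.092, 0.914], [0.919, 0.015, -0.395]]
wrist_force: [0.7, 0.1, -2.3]
finger_gap: 0.251
grip_force: 59.4
```

Emit:
drive_tool --deltas '[{"rx": 0, "ry": 0, "rz": 0, "x": -0.06, "y": 0, "z": 0.03, "fingers": 1}, {"rx": 0, "ry": 0, "rz": 0, "x": -0.04, "y": 0, "z": 0.02, "fingers": 1}, {"rx": 0, "ry": 0, "rz": 0, "x": 0, "y": 0, "z": 0, "fingers": 1}]' --grip_force 25

```text
clock: 23.08
position: [0.53, 0.1009, 0.034]
ee_rot: [[0.021, 0.996, 0.09], [0.391, -0.091, 0.916], [0.92, 0.016, -0.392]]
wrist_force: [1.8, 4.0, 8.6]
finger_gap: 0.254
grip_force: 59.4
```

Run:
```python
from h import *
s=ctrl.sense();print(s["position"],s["wrist_force"],s["ft_torque"],s["grip_force"])
p,d,k=cam("top"); P=cloud(k,d); m=(abs(P[...,0]-.53)<.06)&(abs(P[...,1]-.095)<.06)&(P[...,2]>.008)&(P[...,2]<.026)
c=P[m]; print(len(c),np.median(c,0),np.linalg.lstsq(np.c_[c[:,:2],np.ones(len(c))],c[:,2],rcond=None)[0], c.min(0),c.max(0))
```

```text
[0.52996186 0.10089652 0.0340428 ] [1.80938299 4.00140182 8.57993431] [ 0.98653552 -0.14965905 -0.19236007] 59.384493827819824
479 [0.52831057 0.10272132 0.01549089] [-6.20649045e-03 -2.23173768e-05  1.86095391e-02] [0.47374152 0.04210668 0.00820418] [0.58654166 0.15400153 0.0232279 ]
```

The cover lies flat: its top is at 15.5 mm with no slope. I'll release it and back off.

Emit:
drive_tool --deltas '[{"rx": 0, "ry": 0, "rz": 0, "x": 0, "y": 0, "z": 0, "fingers": 0.1}, {"rx": 0, "ry": 0, "rz": 0, "x": 0, "y": 0, "z": 0, "fingers": 0.1}, {"rx": 0, "ry": 0, "rz": 0, "x": 0, "y": 0, "z": 0, "fingers": 0.1}, {"rx": 0, "ry": 0, "rz": 0, "x": 0.3, "y": 0, "z": -0.4, "fingers": 0.1}, {"rx": 0, "ry": 0, "rz": 0, "x": 0.7, "y": 0, "z": -0.5, "fingers": 0.1}, {"rx": 0, "ry": 0, "rz": 0, "x": 1, "y": 0, "z": -0.5, "fingers": 0.1}, {"rx": 0, "ry": 0, "rz": 0, "x": 1, "y": 0, "z": -0.5, "fingers": 0.1}, {"rx": 0, "ry": 0, "rz": 0, "x": 1, "y": 0, "z": -0.4, "fingers": 0.1}, {"rx": 0, "ry": 0, "rz": 0, "x": 1, "y": 0, "z": -0.4, "fingers": 0.1}, {"rx": 0, "ry": 0, "rz": 0, "x": 0, "y": 0, "z": 0, "fingers": 0.1}]' --grip_force 50

```text
clock: 24.38
position: [0.526, 0.0846, 0.2047]
ee_rot: [[0.019, 0.996, 0.091], [0.396, -0.091, 0.914], [0.918, 0.018, -0.396]]
wrist_force: [0.3, -0.2, -0.5]
finger_gap: 0.45
grip_force: 0.0
```

Run:
```python
from h import *
s=ctrl.sense();print(s["position"],np.round(s["ee_rot"],3).tolist(),s["wrist_force"],s["clock"],s["joint_positions"])
for n in ("side","top"):
    p,d,k=cam(n); P=cloud(k,d); m=(abs(P[...,0]-.53)<.07)&(abs(P[...,1]-.1)<.07)
    c=P[m&(P[...,2]>.008)&(P[...,2]<.022)]; kn=P[m&(P[...,2]>.032)&(P[...,2]<.05)]
    print(n,len(c),cv2.minEnclosingCircle(c[:,:2].astype(np.float32)),len(kn),cv2.minEnclosingCircle(kn[:,:2].astype(np.float32)), np.median(c[:,2]),kn[:,2].max())
    a=P[(abs(P[...,0]-.46)<.06)&(abs(P[...,1]+.175)<.06)&(P[...,2]>.058)&(P[...,2]<.07)]; print(cv2.minEnclosingCircle(a[:,:2].astype(np.float32)))
# world axes for untilt: rotate tool z down
R=np.array(s["ee_rot"]); v=R.T@np.cross(R[:,2],[0,0,-1]); print("untilt rot (deg/10)",v/np.linalg.norm(v)*np.degrees(np.arccos(-R[2,2]))/10)
```

```text
[0.52600862 0.08464334 0.20467062] [[0.019, 0.996, 0.091], [0.396, -0.091, 0.914], [0.918, 0.018, -0.396]] [ 0.34029866 -0.15028637 -0.51282276] 24.375 [ 0.61743597  1.04626618 -0.58044921  1.79036866 -0.91867162  0.86382689
  0.94702415]
side 565 ((0.530173122882843, 0.08921238780021667), 0.05001858249306679) 68 ((0.529513955116272, 0.08786237984895706), 0.013016926124691963) 0.015491517155145906 0.04321621554876465
((0.45911872386932373, -0.17424847185611725), 0.04834061861038208)
top 568 ((0.5333216190338135, 0.11082807928323746), 0.0808781087398529) 12 ((0.5227199792861938, 0.0887085497379303), 0.008734074421226978) 0.015341583303051465 0.04477717541198745
((0.45739275217056274, -0.174552321434021), 0.04677281528711319)
untilt rot (deg/10) [ 1.33432352e-01 -6.66809505e+00  4.59154826e-17]
```

The cover lies flat, knob up, at (0.530, 0.0885), and the gripper is off it. Next I straighten the tool and hover over the knob.

Emit:
drive_tool --deltas '[{"rx": 0.02, "ry": -0.95, "rz": 0, "x": 0, "y": 0, "z": 0, "fingers": 0.1}, {"rx": 0.02, "ry": -0.95, "rz": 0, "x": 0, "y": 0, "z": 0, "fingers": 0.1}, {"rx": 0.02, "ry": -0.95, "rz": 0, "x": 0, "y": 0, "z": 0, "fingers": 0.1}, {"rx": 0.02, "ry": -0.95, "rz": 0, "x": 0, "y": 0, "z": 0, "fingers": 0.1}, {"rx": 0.02, "ry": -0.95, "rz": 0, "x": 0, "y": 0, "z": 0, "fingers": 0.1}, {"rx": 0.02, "ry": -0.95, "rz": 0, "x": 0, "y": 0, "z": 0, "fingers": 0.1}, {"rx": 0.02, "ry": -0.95, "rz": 0, "x": 0, "y": 0, "z": 0, "fingers": 0.1}, {"rx": 0, "ry": 0, "rz": 0, "x": 0, "y": 0, "z": 0, "fingers": 0}]'

```text
clock: 25.48
position: [0.5249, 0.089, 0.2008]
ee_rot: [[0.071, 0.997, -0.005], [0.997, -0.07, 0.022], [0.022, -0.007, -1.0]]
wrist_force: [-0.5, -0.1, -0.4]
finger_gap: 0.502
grip_force: 0.0
```

Run:
```python
from h import *
p,d,k=cam("wrist"); P=cloud(k,d); m=(abs(P[...,0]-.53)<.07)&(abs(P[...,1]-.09)<.07)
s=ctrl.sense();print(s["position"],np.round(s["ee_rot"],3).tolist(),s["clock"],s["joint_positions"],s["finger_gap"])
c=P[m&(P[...,2]>.008)&(P[...,2]<.022)]; kn=P[m&(P[...,2]>.035)&(P[...,2]<.05)]
print(len(c),cv2.minEnclosingCircle(c[:,:2].astype(np.float32)),len(kn),cv2.minEnclosingCircle(kn[:,:2].astype(np.float32)),kn[:,2].max(),to([.53,.0887,.12]))
R=np.array(s["ee_rot"]); print(R.T@np.cross(R[:,2],[0,0,-1])*5.73)
```

```text
[0.524996   0.08666952 0.20078452] [[0.075, 0.997, -0.006], [0.997, -0.074, 0.024], [0.023, -0.007, -1.0]] 25.525 [-0.34936883  0.70009452  0.26203396  1.68829246 -0.2718219   0.7909829
 -0.02774407] 0.5003538534790899
6885 ((0.5300163626670837, 0.08964141458272934), 0.048045944422483444) 536 ((0.5297870635986328, 0.08979693055152893), 0.01198837161064148) 0.043452560766018944 [0.02 0.18 2.69]
[-4.17889623e-02 -1.33888809e-01 -6.29303056e-20]
```

Emit:
drive_tool --deltas '[{"rx": -0.04, "ry": -0.13, "rz": 0, "x": 0.1, "y": 0.17, "z": 0, "fingers": 0}, {"rx": 0, "ry": 0, "rz": 0, "x": 0, "y": 0, "z": 1, "fingers": 0}, {"rx": 0, "ry": 0, "rz": 0, "x": 0, "y": 0, "z": 1, "fingers": 0}, {"rx": 0, "ry": 0, "rz": 0, "x": 0, "y": 0, "z": 1, "fingers": 0}, {"rx": 0, "ry": 0, "rz": 0, "x": 0, "y": 0, "z": 1, "fingers": 0}, {"rx": 0, "ry": 0, "rz": 0, "x": 0, "y": 0, "z": 0.9, "fingers": 0}, {"rx": 0, "ry": 0, "rz": 0, "x": 0, "y": 0, "z": 0.8, "fingers": 0}, {"rx": 0, "ry": 0, "rz": 0, "x": 0, "y": 0, "z": 0, "fingers": 0}]'

```text
clock: 26.52
position: [0.5306, 0.0864, 0.0294]
ee_rot: [[0.081, 0.997, -0.001], [0.997, -0.081, 0.0], [0.0, -0.001, -1.0]]
wrist_force: [0.2, 0.3, 0.6]
finger_gap: 0.503
grip_force: 0.0
```

Emit:
drive_tool --deltas '[{"rx": 0, "ry": 0, "rz": 0, "x": 0.1, "y": 0, "z": 0.25, "fingers": 0}, {"rx": 0, "ry": 0, "rz": 0, "x": 0, "y": 0, "z": 0, "fingers": 1}, {"rx": 0, "ry": 0, "rz": 0, "x": 0, "y": 0, "z": 0, "fingers": 1}, {"rx": 0, "ry": 0, "rz": 0, "x": 0, "y": 0, "z": 0, "fingers": 1}, {"rx": 0, "ry": 0, "rz": 0, "x": 0, "y": 0, "z": 0, "fingers": 1}, {"rx": 0, "ry": 0, "rz": 0, "x": 0, "y": 0, "z": 0, "fingers": 1}]' --grip_force 60

```text
clock: 27.28
position: [0.5315, 0.0909, 0.0237]
ee_rot: [[0.078, 0.997, 0.002], [0.997, -0.078, 0.001], [0.001, 0.002, -1.0]]
wrist_force: [-1.6, 0.5, 6.7]
finger_gap: 0.253
grip_force: 59.3
```

Emit:
drive_tool --deltas '[{"rx": 0, "ry": 0, "rz": 0, "x": 0, "y": 0, "z": -0.5, "fingers": 1}, {"rx": 0, "ry": 0, "rz": 0, "x": 0, "y": 0, "z": -1, "fingers": 1}, {"rx": 0, "ry": 0, "rz": 0, "x": 0, "y": 0, "z": -1, "fingers": 1}, {"rx": 0, "ry": 0, "rz": 0, "x": -0.9, "y": -0.17, "z": -1, "fingers": 1}, {"rx": 0, "ry": 0, "rz": 0, "x": -0.9, "y": -0.17, "z": -0.2, "fingers": 1}, {"rx": 0, "ry": 0, "rz": 0, "x": -0.9, "y": -0.17, "z": 0, "fingers": 1}, {"rx": 0, "ry": 0, "rz": 0, "x": -0.9, "y": -0.17, "z": 0, "fingers": 1}, {"rx": 0, "ry": 0, "rz": 0, "x": -0.9, "y": -0.17, "z": 0, "fingers": 1}]'

```text
clock: 28.28
position: [0.495, -0.0429, 0.135]
ee_rot: [[0.078, 0.997, 0.002], [0.997, -0.078, 0.001], [0.001, 0.002, -1.0]]
wrist_force: [0.6, -0.9, -1.8]
finger_gap: 0.248
grip_force: 59.0
```

Emit:
drive_tool --deltas '[{"rx": 0, "ry": 0, "rz": 0, "x": -0.9, "y": -0.17, "z": 0, "fingers": 1}, {"rx": 0, "ry": 0, "rz": 0, "x": -0.9, "y": -0.17, "z": 0, "fingers": 1}, {"rx": 0, "ry": 0, "rz": 0, "x": -0.9, "y": -0.17, "z": 0, "fingers": 1}, {"rx": 0, "ry": 0, "rz": 0, "x": -0.9, "y": -0.17, "z": 0, "fingers": 1}, {"rx": 0, "ry": 0, "rz": 0, "x": -0.9, "y": -0.17, "z": 0, "fingers": 1}, {"rx": 0, "ry": 0, "rz": 0, "x": 0, "y": 0, "z": 0, "fingers": 1}]'

```text
clock: 29.02
position: [0.4586, -0.1765, 0.1348]
ee_rot: [[0.081, 0.997, 0.002], [0.997, -0.081, -0.0], [-0.0, 0.002, -1.0]]
wrist_force: [0.3, 0.8, -1.1]
finger_gap: 0.255
grip_force: 59.0
```

Run:
```python
from h import *
p,d,k=cam("wrist"); P=cloud(k,d); s=ctrl.sense(); x=np.array(s["position"]); print(x,np.round(s["ee_rot"],3).tolist(),s["clock"])
m=np.hypot(P[...,0]-x[0],P[...,1]-x[1])<.06
z=x[2]-.009; c=P[m&(abs(P[...,2]-z)<.006)]; print("wrist cover",len(c),cv2.minEnclosingCircle(c[:,:2].astype(np.float32)),np.median(c,0),np.linalg.lstsq(np.c_[c[:,:2],np.ones(len(c))],c[:,2],rcond=None)[0])
p,d,k=cam("side"); P=cloud(k,d); save("s7",p[150:330,180:400])
m=np.hypot(P[...,0]-.459,P[...,1]+.174)<.056
c=P[m&(abs(P[...,2]-z)<.012)]; print("side cover",len(c),cv2.minEnclosingCircle(c[:,:2].astype(np.float32)))
a=P[m&(P[...,2]>.045)&(P[...,2]<.07)]; print("pot",len(a),cv2.minEnclosingCircle(a[:,:2].astype(np.float32)))
```

```text
[ 0.45907204 -0.17506661  0.13460964] [[0.08, 0.997, 0.002], [0.997, -0.08, 0.0], [0.001, 0.002, -1.0]] 29.075
wrist cover 19026 ((0.4592706859111786, -0.17806090414524078), 0.04823121801018715) [ 0.46033254 -0.16113558  0.12672127] [ 0.00045019 -0.00408437  0.12583384]
side cover 1130 ((0.4596042037010193, -0.17707559466362), 0.04862350597977638)
pot 1050 ((0.45806220173835754, -0.17450791597366333), 0.0477251373231411)
```

View pics/s7.png

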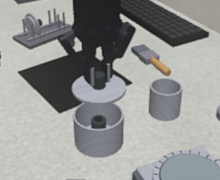

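The cover is level above the wide pot at crop (98,90), and the bush is visible inside it at (97,120). I'll shift 3 mm and lower.

Emit:
drive_tool --deltas '[{"rx": 0, "ry": 0, "rz": 0, "x": 0.1, "y": -0.02, "z": 0, "fingers": 1}, {"rx": 0, "ry": 0, "rz": 0, "x": 0, "y": 0, "z": 0.6, "fingers": 1}, {"rx": 0, "ry": 0, "rz": 0, "x": 0, "y": 0, "z": 0.6, "fingers": 1}, {"rx": 0, "ry": 0, "rz": 0, "x": 0, "y": 0, "z": 0.35, "fingers": 1}, {"rx": 0, "ry": 0, "rz": 0, "x": 0, "y": 0, "z": 0, "fingers": 1}, {"rx": 0, "ry": 0, "rz": 0, "x": 0, "y": 0, "z": 0, "fingers": 1}]'

```text
clock: 29.88
position: [0.4591, -0.1714, 0.0879]
ee_rot: [[0.078, 0.997, 0.002], [0.997, -0.078, 0.001], [0.001, 0.002, -1.0]]
wrist_force: [0.1, -0.3, -1.7]
finger_gap: 0.252
grip_force: 59.0
```

Run:
```python
from h import *
s=ctrl.sense(); x=np.array(s["position"]); print(x,s["wrist_force"],s["clock"])
p,d,k=cam("wrist"); P=cloud(k,d); m=np.hypot(P[...,0]-x[0],P[...,1]-x[1])<.06
z=x[2]-.009; c=P[m&(abs(P[...,2]-z)<.005)]; print("cover",cv2.minEnclosingCircle(c[:,:2].astype(np.float32)),np.median(c,0))
p,d,k=cam("side"); P=cloud(k,d); m=np.hypot(P[...,0]-.459,P[...,1]+.174)<.056
a=P[m&(P[...,2]>.03)&(P[...,2]<.063)]; print("pot",len(a),cv2.minEnclosingCircle(a[:,:2].astype(np.float32)))
```

```text
[ 0.45911625 -0.17139971  0.08788395] [ 0.10813917 -0.25783899 -1.73135321] 29.875
cover ((0.46003982424736023, -0.17312829196453094), 0.048342641443014145) [ 0.46080046 -0.1560099   0.0798504 ]
pot 749 ((0.45599380135536194, -0.1783568263053894), 0.046161215752363205)
```

Emit:
drive_tool --deltas '[{"rx": 0, "ry": 0, "rz": 0, "x": -0.04, "y": -0.03, "z": 0.1, "fingers": 1}, {"rx": 0, "ry": 0, "rz": 0, "x": 0, "y": 0, "z": 0.1, "fingers": 1}, {"rx": 0, "ry": 0, "rz": 0, "x": 0, "y": 0, "z": 0.06, "fingers": 1}, {"rx": 0, "ry": 0, "rz": 0, "x": 0, "y": 0, "z": 0, "fingers": 1}]'

```text
clock: 30.48
position: [0.4579, -0.1726, 0.0797]
ee_rot: [[0.078, 0.997, 0.001], [0.997, -0.078, 0.001], [0.001, 0.001, -1.0]]
wrist_force: [-2.1, 0.2, 5.3]
finger_gap: 0.253
grip_force: 60.0
```

Run:
```python
from h import *
s=ctrl.sense(); x=np.array(s["position"]); print(x,s["wrist_force"],s["clock"])
for n in("wrist","side"):
    p,d,k=cam(n); P=cloud(k,d); m=np.hypot(P[...,0]-x[0],P[...,1]-x[1])<.055
    c=P[m&(abs(P[...,2]-.0715)<.004)]; print(n,len(c),cv2.minEnclosingCircle(c[:,:2].astype(np.float32)),np.median(c[:,2]),np.linalg.lstsq(np.c_[c[:,:2],np.ones(len(c))],c[:,2],rcond=None)[0])
```

```text
[ 0.45787378 -0.17261002  0.07971214] [-2.05085312  0.23504724  5.25542481] 30.475
wrist 18934 ((0.45866477489471436, -0.17430482804775238), 0.04830874875187874) 0.07171661588759674 [-0.00028012 -0.00207638  0.07150435]
side 1026 ((0.45842570066452026, -0.17492149770259857), 0.04851401969790459) 0.07140051610669199 [0.00259328 0.01126486 0.07221846]
```

Its top is at 71.5 mm against the 71 mm expected when seated, and it is level. I'll release and rise clear.

Emit:
drive_tool --deltas '[{"rx": 0, "ry": 0, "rz": 0, "x": 0, "y": 0, "z": 0.02, "fingers": 1}, {"rx": 0, "ry": 0, "rz": 0, "x": 0, "y": 0, "z": 0, "fingers": 0}, {"rx": 0, "ry": 0, "rz": 0, "x": 0, "y": 0, "z": 0, "fingers": 0}, {"rx": 0, "ry": 0, "rz": 0, "x": 0, "y": 0, "z": 0, "fingers": 0}, {"rx": 0, "ry": 0, "rz": 0, "x": 0, "y": 0, "z": -0.3, "fingers": 0}, {"rx": 0, "ry": 0, "rz": 0, "x": 0, "y": 0, "z": -1, "fingers": 0}, {"rx": 0, "ry": 0, "rz": 0, "x": 0, "y": 0, "z": -1, "fingers": 0}, {"rx": 0, "ry": 0, "rz": 0, "x": 0, "y": 0, "z": -1, "fingers": 0}, {"rx": 0, "ry": 0, "rz": 0, "x": 0, "y": 0, "z": -1, "fingers": 0}, {"rx": 0, "ry": 0, "rz": 0, "x": 0, "y": 0, "z": 0, "fingers": 0}]'

```text
clock: 31.82
position: [0.4583, -0.1729, 0.2101]
ee_rot: [[0.078, 0.997, 0.005], [0.997, -0.078, -0.0], [0.0, 0.005, -1.0]]
wrist_force: [1.0, -0.6, -0.3]
finger_gap: 0.5
grip_force: 0.0
```

Run:
```python
from h import *
s=ctrl.sense(); x=np.array(s["position"]); print(x,s["wrist_force"],s["clock"])
for n in("wrist","side"):
    p,d,k=cam(n); P=cloud(k,d); m=np.hypot(P[...,0]-.4585,P[...,1]+.1745)<.055
    c=P[m&(abs(P[...,2]-.0715)<.004)]; print(n,len(c),cv2.minEnclosingCircle(c[:,:2].astype(np.float32)),np.median(c[:,2]),np.linalg.lstsq(np.c_[c[:,:2],np.ones(len(c))],c[:,2],rcond=None)[0])
save("s8",p)
```

```text
[ 0.45832542 -0.17289761  0.21005765] [ 1.01330337 -0.64731896 -0.33791812] 31.825
wrist 9008 ((0.4585372507572174, -0.17410486936569214), 0.04803413152694702) 0.07167580648655905 [-9.84353296e-05 -1.00373659e-03  7.15469332e-02]
side 1164 ((0.45770949125289917, -0.1743764877319336), 0.04924759641289711) 0.07139767736583721 [0.00122664 0.0066926  0.07200278]
```

View pics/s8.png

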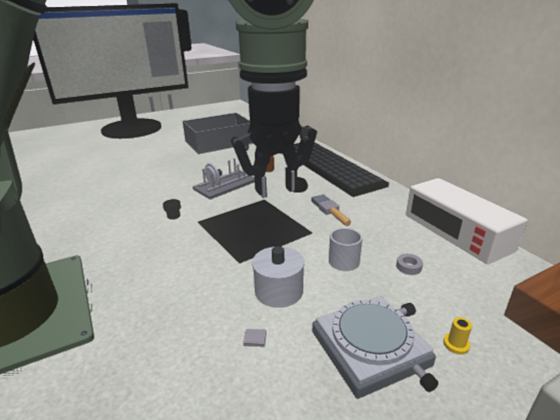

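The cover sits level on the wide pot at (278,275) with its knob up at (278,255). The stage is empty, the other things are in place and the gripper is clear.

```bash
python3 -c "
from station import ctrl
print(ctrl.finish_job())"
```

```text
the job is handed in; nothing more can be done
None
```

The job is handed in at about 32 s: the bush stands upright in the wide pot, and the larger cover was laid on the mat, picked up again and set on that pot, knob up and level.

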